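# Count along the bin rack to the third gap and push the rivet bin home

### The job

With a fingertip, count along the top of the rack's front rail from its left end (left as the robot faces the rack): touch the rail above the first, the second and the third gap in turn, counting filled gaps as well as empty ones, and touch no farther along it. Then slide the loose rivet bin along the bench and push it lengthwise fully home into that third gap. Only push the bin, never grip or lift it, leave everything else where it is, and finish with the hand clear.

Things in the scene. Friction and masses are not known exactly. Their poses are not given: they have to be found in the camera images.
- rack: Sheet-metal divider rack fixed to the bench, 264 mm wide (y), 85 deep (x), back plate 75 high. Six 2 mm dividers (round 4 mm front edges, 46 high) make five gaps open to the front (-x), pitch 52, 48 wide at the mouth, floored by the bench. Origin: on the bench under the middle of the front edge; +x points into the gaps. Gaps 1-5 from the left lie at y +104, +52, 0, -52, -104; bins stop at x 82.
- rail1: Stretch of the rack's front rail above the first gap: 52 mm long (y), 20 deep (x), 6 thick, front face in line with the rack's front edge. Rigid. Origin at the middle of its top face, 52 above the bench; axes as the rack's. Its underside clears the bins by 6.
- rail2: The same above the second gap, which already holds a bin. The stretches join flush, end to end, into one smooth, straight, level rail.
- rail3: The same for the third gap, which is empty.
- rail_rest: The rest of the rail, above the fourth and fifth gaps: 104 mm long, same section, origin at the middle of its top face. Not to be touched by the fingers.
- bin: Loose narrow gray plastic rivet bin, 90 mm long (x), 38 wide (y), 40 high, full of gray rivets, about 0.18 kg, on the bench before the rack. Origin: centre of its underside. +x points to its nose (rounded corners), facing the rack within 15 degrees; the flat end bears a blank label. Slides at 1 to 2 N. Fully home, its origin is at x 37 of the rack and its flat end 8 proud of the rail.
- bin_left: The left (+y) side wall of the loose bin, its pushing face on that side. Same origin and axes as the bin.
- bin_right: The right (-y) side wall of the loose bin. Same origin and axes as the bin.
- stored_a: An identical bin already home in the second gap. Origin at the centre of its underside. Bystander.
- stored_b: An identical bin already home in the fifth gap. Bystander.
- bottle: Green glass bottle with a tight cap, 64 mm across, 190 mm high, standing beside the right end of the rack. Origin at the centre of its foot. Bystander.
- gauge: Black plastic marking gauge, a 190 mm stem with a 60 mm wide fence and a brass lock screw, 64 mm high, lying left of the rack. Origin on the bench under its stem. Bystander.
- riveter: Chrome hand rivet tool with two black-gripped handles, about 200 mm long, 24 mm high, lying on its side at the right front. Bystander.
- tin: Small round steel tin, 68 mm across, 70 mm high, at the left front. Bystander.
Mind the look-alikes: they are no part of the job. What is shaped like the bin but red is not meant.

How it is judged:
By the outcome, as a careful person would: the job done as asked, in the order asked, and still so for the second after the job is handed in, with the robot touching nothing.
It also fails if it takes over 58 s, if anything falls off the work surface, if the arm or the gripper's body presses on something with over 40 N, if the wrist force passes 120 N, or if a joint passes its speed limit or range.

### The arm

A 6-joint arm with a two-finger parallel gripper is mounted at the origin on the work surface. World frame = base frame: x ahead of the robot, y to its left, z up, the work surface at z = 0. Lengths are in mm, angles in rad, forces in N, time in s.
With the tool pointing down it reaches from about 400 to 925 mm from the base axis. Payload 12.5 kg.
Tool frame: the origin (TCP) lies at the very end of the fingers, on their centre line; the grasp point (between the pads) lies 19 mm behind it; z points along the fingers, y is the line along which they close (so a half turn about z gives the same grasp; the last joint's range is limited). The gripper opens to 95 mm and grips with 3 to 60 N. Pads are 20 mm wide; open, the fingers measure 119 mm over their backs; the gripper's body (75 mm by 180 mm) begins 59 mm behind the grasp point.
Start: joints at [-1.226, 0.491, 1.559, -0, 1.092, -0.106], TCP at [272.328, -562.569, 214.661] pointing down, gripper open.
Joint ranges: [-3.1, 3.1], [-0.84, 2.19], [0.05, 2.79], [-1.13, 4.28], [0.06, 2.93], [-2.69, 2.69]. Speed limits (rad/s): [2.22, 2.22, 2.79, 3.14, 3.14, 3.14].

### API

Orientations are given as [roll, pitch, yaw] about the fixed x, y, z axes, in that order (R = Rz(yaw) Ry(pitch) Rx(roll)).
In Python, from cell import state, imaging, env, spot_in, mark_of gives the robot as it stands. The module is installed in compiled form; this text tells all that it offers.
- The arm moves only by the tool step_arm, never from a script. Its argument "increments" is a list of rows, each an object with "slide": the shift along the tool's x, y, z in m, a list of three; "roll": the turn about the tool's z in rad. A call has 1 to 5 rows; each row is the pose to reach, as a shift and turn from the pose commanded when the call began, along the tool's axes at that moment; what a row does not reach only later rows make up. A row lasts 1/8 s, in which the tool goes at most 62.5 mm and 10.7 degrees, less where a joint would pass 70% of its speed; a pose out of reach is approached as far as the arm can. A call with a gripper value outside its range is refused whole. "fingers" is the opening, from 0 (shut) to 1 (fully open), set as the call begins (left out, the last holds). The fingers move at their own pace and stop on an object; the grip force is fixed at half the most. Time passes only in rows, so rows that repeat a pose let the fingers close. It gives the time, the measured TCP pose, the force, the opening and the grip force at its end, in the units of the state.
- state(): the state, without advancing time (a new reading comes with each control period).
- imaging.read_camera(name): name is "scene" or "top" or "wrist"; returns a dict with "color" (384x512x3 uint8, red, green, blue), "z_map" (384x512 float32, mm along the optical axis (not along the pixel's ray), 0 where there is no reading), "intrinsics" (3x3 intrinsics, pixels), "distortion" ([k1, k2, p1, p2, k3] as OpenCV has them; the pictures are not rectified), "camera_from_world" (4x4, takes a point from world to camera coordinates). Camera axes: x right, y up, looking along -z (the intrinsics and any distortion apply to the point x, -y, -z); pixel columns grow to the right and rows downward; lengths in mm; the calibration is good to about 2 mm. A picture is of the moment at which its call begins.
- env.job_done(): hands the job in; it is judged then, once.
Trained networks look in the newest picture that a camera, given by its name, has taken for a name from the list of things; names that differ only in an ending like _2 or _b are one class to them, and where a whole thing is asked for, a point or a joint stands for the part that bears it (a point fixed in the world has none). Each returns a list of dicts, best first, with "confidence" (0 to 1); they miss things now and then, are a little off and sometimes report something else, mostly with a low value. They report only what shows in the picture. A call takes as long as a camera call. They do not tell look-alikes from the thing itself.
- spot_in(camera, target): "bbox" ([left, top, right, bottom] in pixels, round what is visible of it).
- mark_of(camera, target): "uv" ([column, row] in pixels: a listed point, or the origin of a listed thing).
The state is a dict: "t": time; "joints": joint angles; "qvel": joint speeds; "tau": joint torques, N m; "eef_pos": TCP position; "tcp_rot": TCP orientation; "ft_force": force on the tool from outside, world axes, zero at the start; "moment": the same for the moment, N m; "opening": opening from 0.0 (shut) to 1.0 (fully open); "grip_force": force on a finger pad.
Only numpy, scipy, OpenCV 4.12 (cv2) and the standard library are available. Lean on these libraries where they do the work, as an engineer would, in place of code of your own. Each camera call takes 0.05 s, during which the arm holds its last target. There are 200 camera calls.

## Working session

There is one attempt and no reset: what is moved stays moved. The work goes in short steps, Python scripts to look and compute and a tool call to move; the robot and the scene stay as the last step left them, time stands still between calls to the robot, and variables do not carry over. Pictures are saved under pics/ and viewed, at most 10 in all, crops included, and the job is handed in when it is done.

Besides the shell and the picture viewer there is one more tool, called after ">>>" in YAML: its name, and indented under it one key for each argument. step_arm: Moves the arm, as the interface text tells. Its arguments: {"type":"object","properties":{"increments":{"type":"array"},"fingers":{"type":"number"}},"required":["increments"]}

```bash
mkdir -p pics; cat > h.py <<'E'
import numpy as np, cv2
from cell import state, imaging, env, spot_in, mark_of
def ray(c,u,v):
    K=np.array(c["intrinsics"]);d=np.array(c["distortion"])
    p=cv2.undistortPoints(np.array([[[u,v]]],float),K,d)[0,0]
    T=np.array(c["camera_from_world"]);R=T[:3,:3];o=-R.T@T[:3,3]
    return o,R.T@np.array([p[0],-p[1],-1.])
def at_z(c,u,v,z):
    o,r=ray(c,u,v);return o+r*(z-o[2])/r[2]
def dep(c,u,v):
    o,r=ray(c,u,v);return o+r*float(c["z_map"][int(round(v)),int(round(u))])
def cloud(c):
    K=np.array(c["intrinsics"]);d=np.array(c["distortion"])
    h,w=c["z_map"].shape;g=np.stack(np.meshgrid(np.arange(w),np.arange(h)),-1).reshape(-1,1,2).astype(float)
    p=cv2.undistortPoints(g,K,d)[:,0];z=c["z_map"].reshape(-1)
    P=np.c_[p[:,0]*z,-p[:,1]*z,-z];T=np.array(c["camera_from_world"])
    return ((P-T[:3,3])@T[:3,:3]).reshape(h,w,3)
E
python3 - <<'E'
from h import *
ims=[]
for n in("top","scene"):
    c=imaging.read_camera(n);np.savez(f"{n}.npz",**c);cv2.imwrite(f"pics/{n}.png",c["color"][:,:,::-1])
    print(n,np.linalg.inv(np.array(c["camera_from_world"]))[:3,3])
    for t in("rack","rail1","rail2","rail3","rail_rest","bin","stored_a","bottle","gauge"):
        for m in mark_of(n,t)[:3]:
            u,v=m["uv"]
            print(t,round(m["confidence"],2),np.round(m["uv"]), np.round(dep(c,u,v)), np.round(at_z(c,u,v,52 if 'rail' in t else 0)))
print(state())
E
```

```text
top [ 467.69054173   52.82703675 1010.1390963 ]
rack 0.72 [243. 169.] [593.  65.   1.] [593.  65.   0.]
rack 0.19 [201. 162.] [601. 176.  49.] [608. 182.   0.]
rail1 0.7 [202. 165.] [594. 172.  50.] [594. 172.  52.]
rail1 0.57 [240. 161.] [607.  72.  49.] [607.  72.  52.]
rail1 0.54 [223. 164.] [599. 117.  51.] [599. 117.  52.]
rail2 0.7 [202. 165.] [594. 172.  50.] [594. 172.  52.]
rail2 0.57 [240. 161.] [607.  72.  49.] [607.  72.  52.]
rail2 0.54 [223. 164.] [599. 117.  51.] [599. 117.  52.]
rail3 0.7 [202. 165.] [594. 172.  50.] [594. 172.  52.]
rail3 0.57 [240. 161.] [607.  72.  49.] [607.  72.  52.]
rail3 0.54 [223. 164.] [599. 117.  51.] [599. 117.  52.]
rail_rest 0.68 [146. 235.] [406. 309.  67.] [405. 314.  52.]
bin 0.94 [283. 201.] [504. -46.  39.] [506. -50.   0.]
bin 0.7 [245. 194.] [520.  57.  38.] [522.  58.   0.]
bin 0.59 [143. 237.] [401. 315.  71.] [396. 335.   0.]
stored_a 0.8 [226. 154.] [628. 112.  34.] [634. 115.   0.]
stored_a 0.58 [280. 155.] [629. -36.  37.] [635. -40.   0.]
stored_a 0.53 [245. 193.] [522.  57.  36.] [524.  57.   0.]
bottle 0.64 [317. 152.] [ 
[... 980 characters left out ...]
[416. 311.  15.] [401. 329.   0.]
{'t': 1.0, 'joints': array([-1.22559926e+00,  4.90879127e-01,  1.55890098e+00,  2.12052086e-05,
        1.09169902e+00, -1.05612020e-01]), 'qvel': array([ 0.00213223,  0.0006455 ,  0.00025785, -0.00163027, -0.00073816,
       -0.0013182 ]), 'tau': array([ 1.21876485e-03, -6.12466335e+01, -2.58429390e+01,  6.93511683e-02,
        4.46857105e-02, -5.68336520e-05]), 'eef_pos': array([ 272.3329404 , -562.56687231,  214.6735778 ]), 'tcp_rot': array([ 3.14147778e+00, -6.74701135e-06,  4.50799313e-01]), 'ft_force': array([0.13398757, 0.13081465, 0.43063925]), 'moment': array([-0.02627628,  0.02770499, -0.0022258 ]), 'grip_force': 0.0, 'opening': 1.0004694407898778}
```

View pics/top.png

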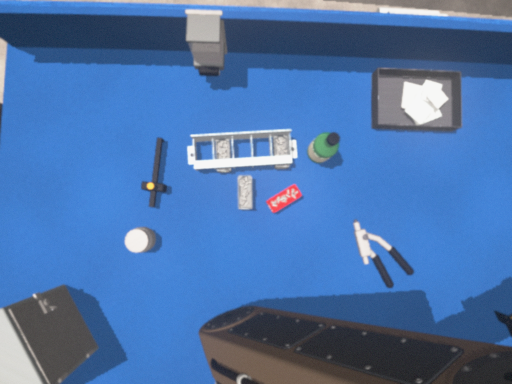

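View pics/scene.png

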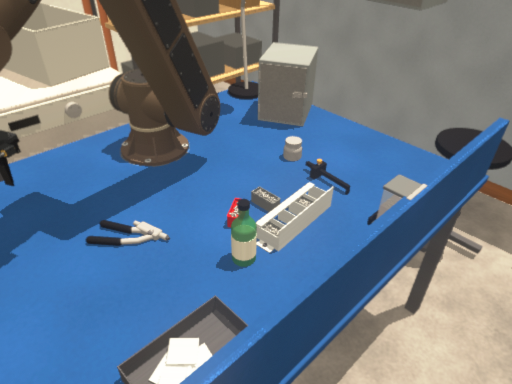

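The top picture shows the rack at columns 188-297, rows 130-170. The gray loose bin is at (245,193), the red look-alike at (284,199), and stored bins at (223,150) and (281,150).

```bash
python3 - <<'E'
from h import *
c=dict(np.load("top.npz"));P=cloud(c);col=c["color"].astype(int)
m=np.zeros(P.shape[:2],bool);m[150:178,180:302]=1
r=m&(abs(P[...,2]-52)<4)&(col.min(-1)>150)
q=P[r];print(len(q),q.mean(0))
rect=cv2.minAreaRect(q[:,:2].astype(np.float32));print(rect);print(cv2.boxPoints(rect))
k=np.zeros_like(m);k[170:214,232:256]=1
b=k&(P[...,2]>30)&(P[...,2]<48)
q=P[b];rect=cv2.minAreaRect(q[:,:2].astype(np.float32));print(len(q),rect);print(cv2.boxPoints(rect))
big=cv2.resize(c["color"][115:225,170:345],None,fx=4.5,fy=4.5,interpolation=cv2.INTER_CUBIC);cv2.imwrite("pics/topcrop.png",big[:,:,::-1])
k=np.zeros_like(m);k[180:216,262:304]=1
q=P[k&(P[...,2]>25)&(P[...,2]<60)];print(cv2.boxPoints(cv2.minAreaRect(q[:,:2].astype(np.float32))))
E
```

```text
762 [604.91845145  65.09810016  51.44863615]
((605.5052490234375, 64.69338989257812), (28.18297576904297, 259.4514465332031), 3.3093364238739014)
[[583.9486  193.38933]
 [598.9259  -65.62946]
 [627.0619  -64.00255]
 [612.0846  195.01624]]
371 ((526.7523803710938, 57.11842346191406), (89.08540344238281, 37.797813415527344), 1.2970900535583496)
[[481.7933    75.004196]
 [482.6489    37.216064]
 [571.7114    39.23265 ]
 [570.85583   77.02078 ]]
[[ 4.7110699e+02 -2.0460747e+01]
 [ 5.2025043e+02 -9.6527802e+01]
 [ 5.5194659e+02 -7.6050377e+01]
 [ 5.0280316e+02  1.6677856e-02]]
```

View pics/topcrop.png

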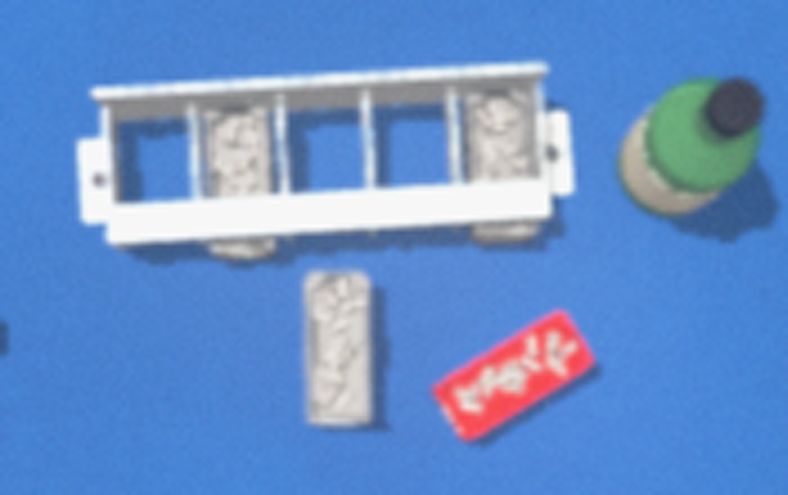

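>>> step_arm:
  increments:
    - {"slide":[0.02,-0.018,-0.005],"roll":0}
    - {"slide":[0.06,-0.053,-0.015],"roll":0}
    - {"slide":[0.1,-0.088,-0.015],"roll":0}
    - {"slide":[0.14,-0.123,-0.015],"roll":0}
    - {"slide":[0.18,-0.158,-0.015],"roll":0}
  fingers: 0

```text
t: 1.62
eef_pos: [365.9, -340.4, 229.8]
tcp_rot: [3.141, -0.0, 0.45]
ft_force: [1.2, -0.6, 0.2]
opening: 0.531
grip_force: 0.0
```

>>> step_arm:
  increments:
    - {"slide":[0.04,-0.035,0],"roll":0}
    - {"slide":[0.08,-0.07,0],"roll":0}
    - {"slide":[0.12,-0.105,0],"roll":0}
    - {"slide":[0.16,-0.14,0],"roll":0}
    - {"slide":[0.2,-0.175,0],"roll":0}

```text
t: 2.25
eef_pos: [469.8, -95.6, 229.9]
tcp_rot: [3.141, -0.0, 0.451]
ft_force: [0.4, -1.3, 0.4]
opening: 0.025
grip_force: 0.0
```

>>> step_arm:
  increments:
    - {"slide":[0.04,-0.035,0],"roll":0.1}
    - {"slide":[0.08,-0.07,0],"roll":0.22}
    - {"slide":[0.12,-0.105,0],"roll":0.34}
    - {"slide":[0.146,-0.127,0],"roll":0.393}
    - {"slide":[0.146,-0.127,0],"roll":0.393}

```text
t: 2.88
eef_pos: [545.7, 82.4, 229.4]
tcp_rot: [-3.142, 0.0, 0.06]
ft_force: [0.7, -0.8, 0.4]
opening: 0.007
grip_force: 0.0
```

```bash
python3 - <<'E'
from h import *
s=state();print(s["t"],s["eef_pos"],s["tcp_rot"],s["opening"],s["ft_force"])
c=imaging.read_camera("wrist");np.savez("w1.npz",**c);cv2.imwrite("pics/w1.png",c["color"][:,:,::-1])
for t in("rail1","rail2","rail3","bin","stored_a","rail_rest"):
    for m in mark_of("wrist",t)[:3]:
        u,v=m["uv"];print(t,round(m["confidence"],2),np.round(m["uv"]),np.round(at_z(c,u,v,52 if 'rail' in t else 0)))
E
```

```text
2.875 [545.72898411  82.39664247 229.35527835] [-3.14155247e+00  3.66362695e-05  6.04240949e-02] 0.006622294921938596 [ 0.72095843 -0.78983013  0.35244883]
rail1 0.85 [275. 128.] [607.  61.  52.]
rail1 0.83 [235. 127.] [605. 111.  52.]
rail1 0.74 [194. 131.] [597. 163.  52.]
rail2 0.85 [275. 128.] [607.  61.  52.]
rail2 0.83 [235. 127.] [605. 111.  52.]
rail2 0.74 [194. 131.] [597. 163.  52.]
rail3 0.85 [275. 128.] [607.  61.  52.]
rail3 0.83 [235. 127.] [605. 111.  52.]
rail3 0.74 [194. 131.] [597. 163.  52.]
bin 0.8 [272. 179.] [529.  56.   0.]
stored_a 0.59 [231. 107.] [630. 121.   0.]
stored_a 0.57 [343. 106.] [641. -37.   0.]
rail_rest 0.89 [334. 125.] [615. -13.  52.]
rail_rest 0.15 [269. 134.] [600.  68.  52.]
```

View pics/w1.png

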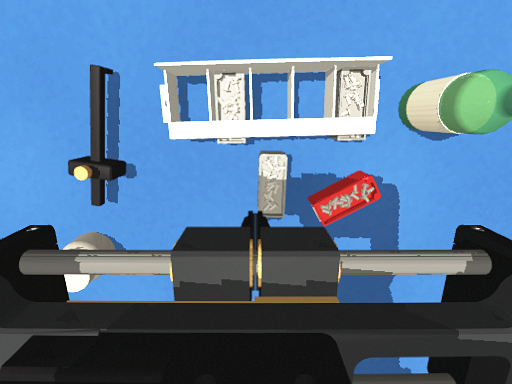

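The wrist view shows the rail at rows 118-138, columns 168-377. The bin is at (272,185), and the gap 3 mouth spans about columns 250-292.

```bash
cat >> h.py <<'E'
def measure(c,k,box=(0,200,150,400),bb=None):
    P=cloud(c);col=c["color"].astype(int)
    a=np.array([594,65.]);m=(abs(P[...,2]-52)<3)&(col.min(-1)>150)&(P[...,0]>575)&(P[...,0]<625)&(P[...,1]>-72)&(P[...,1]<200)
    q=P[m][:,:2]
    # front edge: per-y-bin min x
    Y=np.arange(-55,186,8);E=[(np.percentile(q[abs(q[:,1]-y)<4,0],2),y) for y in Y if (abs(q[:,1]-y)<4).sum()>5]
    E=np.array(E);f=np.polyfit(E[:,1],E[:,0],1)
    yaw=-np.arctan(f[0]);ex=np.array([np.cos(yaw),np.sin(yaw)]);ey=np.array([-np.sin(yaw),np.cos(yaw)])
    s=q@ey;l,h=np.percentile(s,.5),np.percentile(s,99.5)
    mid=(l+h)/2;x0=np.median(E@ex)
    O=x0*ex+mid*ey
    print("rack O",O.round(1),"yaw",yaw.round(4),"len",(h-l).round(1))
    g=(P[...,2]>34)&(P[...,2]<46)&(np.ptp(col,-1)<60)
    d=P[...,:2]-O;xr=d@ex;yr=d@ey
    g&=(xr>-160)&(xr<80)&(abs(yr)<60 if bb is None else abs(yr)<bb)&((xr<-2))
    n,lab,st,_=cv2.connectedComponentsWithStats(g.astype(np.uint8))
    i=1+np.argmax(st[1:,4]);B=np.c_[xr[lab==i],yr[lab==i]].astype(np.float32)
    r=cv2.minAreaRect(B);print("bin in rack frame",r, "n",len(B));return O,yaw
E
python3 - <<'E'
from h import *
for f in("w1","top"):
    c=dict(np.load(f+".npz"));measure(c,0)
E
```

```text
rack O [597.2  63.4] yaw 0.0849 len 256.5
bin in rack frame ((-68.86090087890625, 0.7774238586425781), (37.94670486450195, 89.70006561279297), 87.20687103271484) n 975
rack O [595.4  64. ] yaw 0.087 len 258.0
bin in rack frame ((-69.02864837646484, -0.8674736022949219), (37.71562194824219, 89.08525848388672), 86.40806579589844) n 156
```

```bash
python3 - <<'E'
from h import *
c=dict(np.load("w1.npz"))
for n,L,z in(("front",[(169,134),(376,130)],52),("frontlow",[(169,138),(376,134)],46),("railback",[(168,122),(376,118)],52),("plate",[(155,64),(392,58)],75)):
    p=[at_z(c,u,v,z)[:2] for u,v in L];d=p[0]-p[1];print(n,np.round(p,1),np.linalg.norm(d),np.arctan2(-d[0],d[1]))
P=cloud(c)
for u in(190,230,270,310,350):
    w=[(v,P[v,u].round(0)[[0,2]].tolist(),c["color"][v,u].tolist()) for v in range(114,142,2)];print(u,w)
g=cv2.resize(c["color"][50:225,155:385],None,fx=3.4,fy=3.4,interpolation=cv2.INTER_CUBIC);cv2.imwrite("pics/w1c.png",g[:,:,::-1])
E
```

```text
front [[591.4 194.3]
 [612.3 -67.6]] 262.6936571108108 0.07960185494109744
frontlow [[585.8 196.2]
 [607.2 -71.1]] 268.19465602821555 0.07963828224204811
railback [[606.2 195.3]
 [626.9 -65. ]] 261.1248884455699 0.0793927319035113
plate [[669.3 201.4]
 [691.6 -61.9]] 264.26398524394835 0.08462668976122875
190 [(114, [617.0, 1.0], [85, 150, 228]), (116, [615.0, 0.0], [90, 159, 232]), (118, [612.0, 1.0], [68, 123, 190]), (120, [609.0, 1.0], [57, 115, 189]), (122, [608.0, 53.0], [255, 255, 255]), (124, [605.0, 52.0], [255, 255, 255]), (126, [603.0, 53.0], [255, 255, 255]), (128, [600.0, 53.0], [255, 255, 255]), (130, [598.0, 52.0], [255, 255, 255]), (132, [595.0, 53.0], [255, 255, 255]), (134, [593.0, 52.0], [255, 255, 255]), (136, [590.0, 52.0], [255, 255, 255]), (138, [588.0, 52.0], [249, 249, 239]), (140, [581.0, 1.0], [63, 119, 192])]
230 [(114, [621.0, 36.0], [247, 244, 233]), (116, [618.0, 36.0], [254, 254, 250]), (118, [616.0, 39.0], [255, 255, 252]), (120, [613.0, 52.0], [254, 255, 253]), (122, [611.0, 52.0], [255, 255, 255]), (124, [608.0, 52.0], [255, 255, 255]), (126, [606.0,
[... 1228 characters left out ...]
), (134, [602.0, 54.0], [255, 255, 255]), (136, [597.0, 1.0], [69, 97, 136]), (138, [594.0, 2.0], [47, 84, 133]), (140, [591.0, 2.0], [86, 156, 231])]
350 [(114, [630.0, 31.0], [235, 232, 217]), (116, [628.0, 32.0], [237, 233, 220]), (118, [625.0, 53.0], [255, 255, 255]), (120, [622.0, 53.0], [255, 255, 255]), (122, [620.0, 53.0], [255, 255, 255]), (124, [618.0, 51.0], [255, 255, 255]), (126, [615.0, 53.0], [255, 255, 255]), (128, [613.0, 54.0], [255, 255, 255]), (130, [610.0, 53.0], [255, 255, 255]), (132, [608.0, 53.0], [255, 255, 255]), (134, [605.0, 52.0], [231, 228, 213]), (136, [602.0, 31.0], [147, 143, 128]), (138, [600.0, 41.0], [194, 190, 174]), (140, [595.0, 0.0], [174, 174, 171])]
```

View pics/w1c.png

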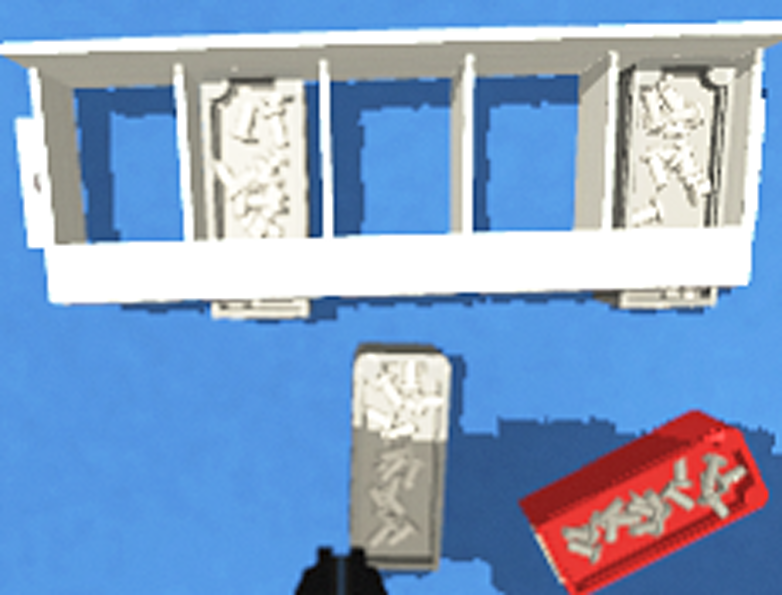

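>>> step_arm:
  increments:
    - {"slide":[0.02,-0.029,0.02],"roll":-0.01}
    - {"slide":[0.04,-0.058,0.05],"roll":-0.023}
    - {"slide":[0.057,-0.0825,0.09],"roll":-0.023}
    - {"slide":[0.057,-0.0825,0.135],"roll":-0.023}
    - {"slide":[0.057,-0.0825,0.162],"roll":-0.023}

```text
t: 3.85
eef_pos: [596.9, 165.9, 65.4]
tcp_rot: [3.141, 0.002, 0.081]
ft_force: [0.2, -0.0, 0.0]
opening: 0.004
grip_force: 0.0
```

>>> step_arm:
  increments:
    - {"slide":[0,0,0.005],"roll":0}
    - {"slide":[0,0,0.009],"roll":0}
    - {"slide":[0,0,0.012],"roll":0}
    - {"slide":[0,0,0.013],"roll":0}
    - {"slide":[0,0,0.013],"roll":0}

```text
t: 4.47
eef_pos: [597.7, 166.3, 55.1]
tcp_rot: [3.142, -0.001, 0.081]
ft_force: [0.3, 1.2, 0.8]
opening: 0.008
grip_force: 0.0
```

>>> step_arm:
  increments:
    - {"slide":[0,0,0.001],"roll":0}
    - {"slide":[0,0,0.002],"roll":0}
    - {"slide":[0,0,0.003],"roll":0}
    - {"slide":[0,0,0.003],"roll":0}

```text
t: 4.97
eef_pos: [597.6, 166.3, 52.3]
tcp_rot: [3.142, -0.0, 0.081]
ft_force: [-1.6, -1.7, 7.7]
opening: 0.002
grip_force: 4.0
```

>>> step_arm:
  increments:
    - {"slide":[0,0,-0.012],"roll":0}
    - {"slide":[0,0.015,-0.015],"roll":0}
    - {"slide":[0,0.035,-0.015],"roll":0}
    - {"slide":[0,0.0505,-0.012],"roll":0}
    - {"slide":[0,0.0505,-0.007],"roll":0}

```text
t: 5.6
eef_pos: [601.7, 114.3, 58.2]
tcp_rot: [3.141, 0.0, 0.079]
ft_force: [-0.3, -0.0, 0.1]
opening: 0.007
grip_force: 0.0
```

>>> step_arm:
  increments:
    - {"slide":[0,0,0.004],"roll":0}
    - {"slide":[0,0,0.0055],"roll":0}
    - {"slide":[0,0,0.0065],"roll":0}
    - {"slide":[0,0,0.007],"roll":0}
    - {"slide":[0,0,0.007],"roll":0}

```text
t: 6.22
eef_pos: [601.4, 116.4, 52.3]
tcp_rot: [3.142, -0.0, 0.081]
ft_force: [-3.0, -0.5, 7.7]
opening: 0.008
grip_force: 3.8
```

>>> step_arm:
  increments:
    - {"slide":[0,0,-0.012],"roll":0}
    - {"slide":[0,0.015,-0.015],"roll":0}
    - {"slide":[0,0.035,-0.015],"roll":0}
    - {"slide":[0,0.0505,-0.012],"roll":0}
    - {"slide":[0,0.0505,-0.007],"roll":0}

```text
t: 6.85
eef_pos: [605.7, 63.9, 58.2]
tcp_rot: [3.142, 0.0, 0.079]
ft_force: [-0.0, 0.7, -0.2]
opening: 0.007
grip_force: 0.0
```

>>> step_arm:
  increments:
    - {"slide":[0,0,0.004],"roll":0}
    - {"slide":[0,0,0.0055],"roll":0}
    - {"slide":[0,0,0.0065],"roll":0}
    - {"slide":[0,0,0.007],"roll":0}
    - {"slide":[0,0,0.007],"roll":0}

```text
t: 7.48
eef_pos: [605.5, 66.0, 52.3]
tcp_rot: [3.141, -0.0, 0.081]
ft_force: [-3.7, 0.2, 8.0]
opening: 0.006
grip_force: 3.8
```

>>> step_arm:
  increments:
    - {"slide":[0,0,-0.03],"roll":0}
    - {"slide":[-0.04,0.001,-0.04],"roll":0}
    - {"slide":[-0.09,0.001,-0.04],"roll":0}
    - {"slide":[-0.135,0.001,-0.04],"roll":0}
    - {"slide":[-0.148,0.001,-0.03],"roll":0}
  fingers: 0.15

```text
t: 8.1
eef_pos: [456.2, 53.0, 82.3]
tcp_rot: [3.141, -0.0, 0.081]
ft_force: [0.6, 0.1, 0.5]
opening: 0.149
grip_force: 0.0
```

>>> step_arm:
  increments:
    - {"slide":[0,0,0.0],"roll":0}
    - {"slide":[0,0,0.03],"roll":0}
    - {"slide":[0,0,0.055],"roll":0}
    - {"slide":[0,0,0.068],"roll":0}
    - {"slide":[0,0,0.068],"roll":0}

```text
t: 8.72
eef_pos: [458.5, 52.8, 13.2]
tcp_rot: [-3.142, 0.001, 0.081]
ft_force: [0.2, 0.2, -0.5]
opening: 0.148
grip_force: 0.0
```

```bash
python3 - <<'E'
from h import *
s=state();print(s["t"],s["eef_pos"],s["tcp_rot"],s["opening"],s["ft_force"])
for n in("wrist","top"):
    c=imaging.read_camera(n);np.savez("w2%s.npz"%n,**c);cv2.imwrite("pics/w2%s.png"%n,c["color"][:,:,::-1])
    O,y=measure(c,0)
E
```

```text
8.725 [458.51291376  52.77575964  13.18262719] [-3.14158374e+00  9.65265602e-04  8.09752456e-02] 0.147706150121499 [ 0.17730578  0.15475361 -0.51173697]Traceback (most recent call last):
  File "<stdin>", line 5, in <module>
  File "h.py", line 24, in measure
    E=np.array(E);f=np.polyfit(E[:,1],E[:,0],1)
                               ~^^^^^
IndexError: too many indices for array: array is 1-dimensional, but 2 were indexed
```

View pics/w2wrist.png

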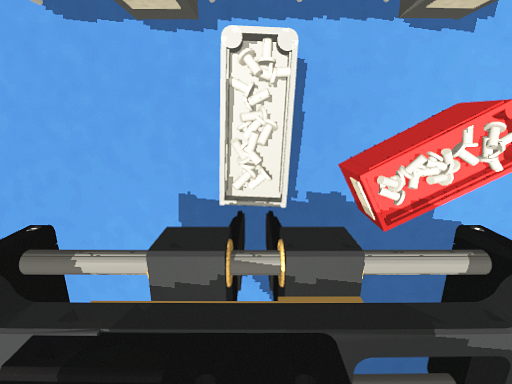

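Wrist view: the bin's flat end is centred at column ~255, row 205, matching the fingers' middle at column ~256. The nose leans slightly right (column 260), so I push square from behind.

>>> step_arm:
  increments:
    - {"slide":[0.006,0,0],"roll":0}
    - {"slide":[0.011,0,0],"roll":0}
    - {"slide":[0.016,0,0],"roll":0}
    - {"slide":[0.021,0,0],"roll":0}
    - {"slide":[0.025,0,0],"roll":0}

```text
t: 9.4
eef_pos: [483.3, 54.7, 13.7]
tcp_rot: [3.142, 0.0, 0.081]
ft_force: [-2.9, -0.4, 2.1]
opening: 0.152
grip_force: 1.4
```

>>> step_arm:
  increments:
    - {"slide":[0.004,0,0],"roll":0}
    - {"slide":[0.006,0,0],"roll":0}
    - {"slide":[0.006,0,0],"roll":0}

```text
t: 9.78
eef_pos: [489.5, 55.2, 13.6]
tcp_rot: [3.141, -0.001, 0.081]
ft_force: [-0.8, 1.2, 0.5]
opening: 0.151
grip_force: 0.0
```

```bash
python3 - <<'E'
from h import *
s=state();p=s["eef_pos"][:2]
ex=np.array([.9966,.0829]);ey=np.array([-.0829,.9966]);O=np.array([596.5,63.7])
print(s["t"],s["eef_pos"],(p-O)@ex,(p-O)@ey,s["ft_force"])
c=imaging.read_camera("top");P=cloud(c);col=c["color"].astype(int)
d=P[...,:2]-O;xr=d@ex;yr=d@ey
g=(P[...,2]>33)&(P[...,2]<46)&(np.ptp(col,-1)<60)&(xr>-120)&(xr<-2)&(abs(yr)<32)
print(g.sum(),cv2.minAreaRect(np.c_[xr[g],yr[g]].astype(np.float32)))
c=imaging.read_camera("wrist");np.savez("w3.npz",**c);cv2.imwrite("pics/w3.png",c["color"][:,:,::-1])
P=cloud(c);d=P[...,:2]-O;xr=d@ex;yr=d@ey
g=(P[...,2]>33)&(P[...,2]<46)&(np.ptp(c["color"].astype(int),-1)<60)&(xr>-115)&(xr<-2)&(abs(yr)<32)
print(g.sum(),cv2.minAreaRect(np.c_[xr[g],yr[g]].astype(np.float32)))
E
```

```text
9.775 [489.53922815  55.17534329  13.58271314] -107.30379926743117 0.37137510834990356 [-0.81119527  1.22087125  0.49178114]
103 ((-21.762571334838867, 1.7796821594238281), (37.84857177734375, 39.80467224121094), 86.54218292236328)
7522 ((-59.23452377319336, 1.7027587890625), (38.14156723022461, 108.15074157714844), 89.77081298828125)
```

View pics/w3.png

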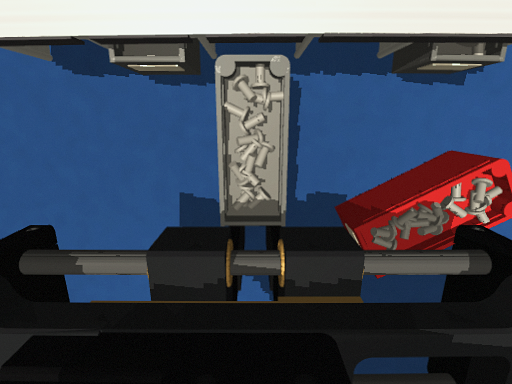

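Gap 3's dividers show at columns 205 and 308, and the bin nose is centred at about column 253. That is about 2 mm left of centre and square to the rack, so it's within clearance and I keep pushing.

>>> step_arm:
  increments:
    - {"slide":[0.005,0,0],"roll":0}
    - {"slide":[0.01,0,0],"roll":0}
    - {"slide":[0.015,0,0],"roll":0}
    - {"slide":[0.02,0,0],"roll":0}
    - {"slide":[0.025,0,0],"roll":0}

```text
t: 10.5
eef_pos: [514.4, 57.2, 13.6]
tcp_rot: [3.142, 0.0, 0.081]
ft_force: [-2.2, -1.1, 1.0]
opening: 0.149
grip_force: 0.5
```

>>> step_arm:
  increments:
    - {"slide":[0.006,0,0],"roll":0}
    - {"slide":[0.012,0,0],"roll":0}
    - {"slide":[0.018,0,0],"roll":0}
    - {"slide":[0.023,0,0],"roll":0}
    - {"slide":[0.025,0,0],"roll":0}

```text
t: 11.12
eef_pos: [539.1, 59.2, 13.6]
tcp_rot: [3.142, 0.0, 0.081]
ft_force: [-2.0, -0.2, 2.6]
opening: 0.149
grip_force: 1.5
```

```bash
python3 - <<'E'
from h import *
s=state();p=s["eef_pos"][:2]
ex=np.array([.9966,.0829]);ey=np.array([-.0829,.9966]);O=np.array([596.5,63.7])
print(s["t"],s["eef_pos"],(p-O)@ex,(p-O)@ey,s["ft_force"])
c=imaging.read_camera("wrist");np.savez("w4.npz",**c);cv2.imwrite("pics/w4.png",c["color"][:,:,::-1])
E
```

```text
11.125 [539.07992415  59.24458181  13.61791846] -57.594201762194096 0.31985451811367904 [-2.00731514 -0.18793513  2.58752869]
```

View pics/w4.png

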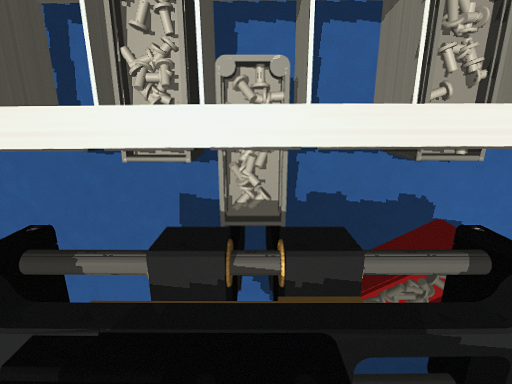

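The bin is entering gap 3 cleanly between the dividers (columns 200 and 312), with the stored bins' tails at row ~155 and ours at ~222. I push on until it stops, at about 40 mm more.

>>> step_arm:
  increments:
    - {"slide":[0.006,0,0],"roll":0}
    - {"slide":[0.012,0,0],"roll":0}
    - {"slide":[0.018,0,0],"roll":0}
    - {"slide":[0.024,0,0],"roll":0}
    - {"slide":[0.03,0,0],"roll":0}

```text
t: 11.8
eef_pos: [569.2, 61.7, 13.6]
tcp_rot: [3.142, 0.0, 0.081]
ft_force: [-1.9, 0.3, 1.0]
opening: 0.151
grip_force: 1.2
```

>>> step_arm:
  increments:
    - {"slide":[0.002,0,0],"roll":0}
    - {"slide":[0.004,0,0],"roll":0}
    - {"slide":[0.006,0,0],"roll":0}
    - {"slide":[0.006,0,0],"roll":0}

```text
t: 12.3
eef_pos: [575.3, 62.1, 13.6]
tcp_rot: [3.141, -0.001, 0.081]
ft_force: [0.0, 0.2, 0.1]
opening: 0.152
grip_force: 0.0
```

>>> step_arm:
  increments:
    - {"slide":[0.001,0,0],"roll":0}
    - {"slide":[0.002,0,0],"roll":0}
    - {"slide":[0.002,0,0],"roll":0}

```text
t: 12.68
eef_pos: [577.0, 62.3, 13.6]
tcp_rot: [3.141, -0.0, 0.081]
ft_force: [-1.0, -0.2, 0.8]
opening: 0.154
grip_force: 0.5
```

>>> step_arm:
  increments:
    - {"slide":[0.001,0,0],"roll":0}
    - {"slide":[0.002,0,0],"roll":0}

```text
t: 12.92
eef_pos: [577.2, 62.3, 13.6]
tcp_rot: [-3.142, 0.004, 0.081]
ft_force: [-12.9, -2.3, 10.8]
opening: 0.146
grip_force: 6.3
```

>>> step_arm:
  increments:
    - {"slide":[-0.01,0,0],"roll":0}
    - {"slide":[-0.03,0,0],"roll":0}
    - {"slide":[-0.06,0,0],"roll":0}
    - {"slide":[-0.08,0,-0.03],"roll":0}
    - {"slide":[-0.08,0,-0.08],"roll":0}

```text
t: 13.55
eef_pos: [497.1, 55.9, 93.4]
tcp_rot: [-3.141, 0.003, 0.081]
ft_force: [1.3, -0.4, 0.1]
opening: 0.148
grip_force: 0.0
```

>>> step_arm:
  increments:
    - {"slide":[0,0,-0.05],"roll":0}
    - {"slide":[0,0,-0.1],"roll":0}
    - {"slide":[0,0,-0.1],"roll":0}

```text
t: 13.92
eef_pos: [500.5, 56.0, 196.9]
tcp_rot: [3.141, -0.008, 0.081]
ft_force: [-0.1, -0.3, -0.2]
opening: 0.152
grip_force: 0.0
```

```bash
python3 - <<'E'
from h import *
s=state();print(s["t"],s["eef_pos"],s["ft_force"])
ex=np.array([.9966,.0829]);ey=np.array([-.0829,.9966]);O=np.array([596.5,63.7])
c=imaging.read_camera("wrist");cv2.imwrite("pics/w5.png",c["color"][:,:,::-1])
P=cloud(c);d=P[...,:2]-O;xr=d@ex;yr=d@ey
for y in(52,0,-104):
    g=(P[...,2]>28)&(P[...,2]<45)&(np.ptp(c["color"].astype(int),-1)<60)&(xr>-40)&(xr<90)&(abs(yr-y)<17)
    print(y,g.sum(),np.percentile(xr[g],[.5,1,2,98,99.5]).round(1))
E
```

```text
13.925 [500.4782431   56.03981934 196.92201252] [-0.14156127 -0.30125308 -0.23289153]
52 2107 [-9.2 -9.  -8.4 83.2 83.6]
0 2056 [-7.5 -7.4 -6.4 83.1 83.5]
-104 2036 [-8.4 -8.3 -7.6 82.9 83.2]
```

View pics/w5.png

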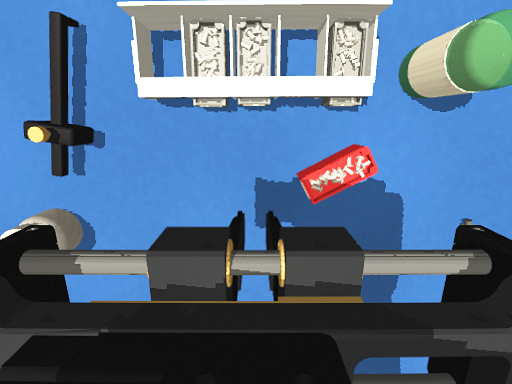

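The picture shows the bin home in gap 3 at (254,60). Its tail lines up with the stored bins, nothing else has moved, and the hand is clear.

```bash
python3 -c "
from cell import env
print(env.job_done())"
```

```text
the job is handed in; nothing more can be done
None
```

The job is done and handed in: I touched the rail above gaps 1, 2 and 3 in turn, pushed the rivet bin fully home in gap 3, and left the hand clear, at about 14 s of the 58 s allowed.

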